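Make up two mosaic class kits

TASK

Make up the two kits for the mosaic class from the stock in the middle of the table. Foam-lined tray: the tile nippers pressed fully home, flat, in the cutout of their shape, and the small glue tub standing in the round cutout. Timber tray: the large glue tub standing in the big bay, the square marble tile lying flat, the same side up, in the small bay and the long marble strip lying flat, the same side up, in the long narrow bay; leave the short strip and the wooden block where they are.

Things in the scene. Friction and masses are not known exactly. Their poses are not given: they have to be found in the camera images.
- nippers: Tile nippers lying flat, 180 g: steel head block 28 wide (y), 20 mm high, and two black splayed handles, 16 mm high, up to 60 mm wide at the ends. Origin: underside, below the dark pivot bolt amid the head; x points to the jaws. Head from x = -28 to +32, handles back to -108. Grip the head across its 28 mm width at the bolt; centre of mass 15 to 30 mm from it towards the handles.
- small_tub: Small closed round glue tub, blue with a white disc on its lid: 42 mm across, 45 mm high, about 80 g, standing upright. The body's origin is the centre of its underside, z up. 
- large_tub: Large closed round glue tub of the same make: 58 mm across, 75 mm high, about 220 g, standing upright. The body's origin is the centre of its underside, z up. 
- long_strip: Long pale marble strip, 80 (x) by 24 (y) by 20 mm high, lying flat, about 105 g. The body's origin is the centre of its underside, z up. 
- square_tile: Thick square marble tile, 40 by 40 by 20 mm high, lying flat, about 85 g. The body's origin is the centre of its underside, z up. 
- short_strip: Short marble strip, 44 (x) by 24 (y) by 20 mm high: spare stock that stays where it lies. The body's origin is the centre of its underside, z up. 
- block: Wooden tamping block with a cork top, 60 (x) by 40 (y) by 30 mm high, loose on the table: not part of a kit, stays where it lies. The body's origin is the centre of its underside, z up. 
- foam_tray: Fixed dark foam tray 180 (x) by 160 (y), top 15 mm high; origin: centre of underside. Two cutouts, floors at z = 6. Nippers' cutout, about 5 mm play: wide for handles (x -75 to 12, y -69 to 5), narrow for head (x 12 to 75, y -52 to -12); seated nippers' origin is at x 37, y -32, z 6, their x along tray x (jaws to +x); turned round they do not fit. Tub's cutout: round, 54 across, centre x 0, y 43.
- timber_tray: Fixed plain timber tray, 190 (x) by 154 (y) mm; walls and dividers 6 thick, tops 14 mm above the table, floor at z = 5. Origin: centre of its underside, on the table. Three bays: long narrow bay 178 by 48, centre x 0, y -47; big bay 106 by 88, centre x -36, y 27; small bay 66 by 88 mm, centre x 56, y 27.
Mind the look-alikes: they are no part of the job. Leave any blue, orange or purple look-alike of the nippers alone.

How it is judged (in metres and radians):
At the end, for the whole second after the job is handed in: Nippers and small tub on their cutouts' floors within 10 mm, nippers within 0.25 rad; large tub, tile and strip on the floor inside their bays (30x22, 18x30, 55x16 mm off centre at most in x, y). All upright within 0.1 rad, at rest; short strip and block within 30 mm of their start (x of nippers in the frame of foam_tray between 0.027 and 0.047 m and y of nippers in the frame of foam_tray between -0.042 and -0.022 m and z of each of nippers, small_tub in the frame of foam_tray below 0.0095 m and angle between each of nippers, small_tub, large_tub, square_tile, long_strip's own z axis and vertical below 0.1 rad and linear speed of each of nippers, small_tub, large_tub, square_tile, long_strip below 0.02 m/s and angular speed of each of nippers, small_tub, large_tub, square_tile, long_strip below 0.2 rad/s and angle between the x axis of nippers and the x axis of foam_tray, either way round below 0.25 rad and x of small_tub in the frame of foam_tray between -0.01 and 0.01 m and y of small_tub in the frame of foam_tray between 0.033 and 0.053 m and x of large_tub in the frame of timber_tray between -0.066 and -0.006 m and y of large_tub in the frame of timber_tray between 0.005 and 0.049 m and z of each of large_tub, square_tile, long_strip in the frame of timber_tray below 0.009 m and x of square_tile in the frame of timber_tray between 0.038 and 0.074 m and y of square_tile in the frame of timber_tray between -0.003 and 0.057 m and x of long_strip in the frame of timber_tray between -0.055 and 0.055 m and y of long_strip in the frame of timber_tray between -0.063 and -0.031 m and distance of each of short_strip, block from where it was at the start of the episode below 0.03 m); the robot touches nothing.
It fails at once if the spare short strip is taken or pushed away (distance of short_strip from where it was at the start of the episode above 0.03 m).
It fails at once if the wooden block is taken or pushed away (distance of block from where it was at the start of the episode above 0.03 m).
It also fails if it takes over 128 s, if anything falls off the work surface, if the arm or the gripper's body presses on something with over 40 N, if the wrist force passes 120 N, or if a joint passes its speed limit or range.

ROBOT

A 6-joint arm with a two-finger parallel gripper is mounted at the origin on the work surface. World frame = base frame: x ahead of the robot, y to its left, z up, the work surface at z = 0. Lengths are in m, angles in degrees, forces in N, time in s.
With the tool pointing down it reaches from about 0.3 to 0.775 m from the base axis. Payload 14.6 kg.
Tool frame: the origin (TCP) lies at the very end of the fingers, on their centre line; the grasp point (between the pads) lies 19 mm behind it; z points along the fingers, y is the direction in which the jaws open and shut (so a half turn about z gives the same grasp; the last joint's range is limited). The gripper opens to 94 mm and grips with 3 to 60 N. Pads are 16 mm wide; open, the fingers measure 119 mm over their backs; the gripper's body (75 mm by 177 mm) begins 78 mm behind the grasp point.
Start: joints at [59.611, 17.183, 87.147, -0, 75.671, -3.816], TCP at [0.246, 0.492, 0.205] pointing down, gripper open.
Joint ranges: [-173.82, 173.82], [-45.26, 126.66], [13.44, 144.39], [-59.66, 239.66], [0, 175.72], [-146.38, 146.38]. Speed limits (degrees/s): [127.2, 127.2, 147.25, 180, 180, 180].

INTERFACE

Orientations are given as [roll, pitch, yaw] about the fixed x, y, z axes, in that order (R = Rz(yaw) Ry(pitch) Rx(roll)).
In Python, from plant import r, get_image, camera_params gives the robot as it stands.
- The arm moves only by the tool apply_moves, never from a script. Its argument "series" is one flat list of numbers, 7 for each row, row after row: the shift along the tool's x, y, z as a fraction of full scale, then the turn, a rotation vector about the tool's x, y, z as a fraction of full scale, then the opening, from -1 (shut) to 1 (fully open). A call has 1 to 10 rows; each row shifts and turns the commanded pose from where the row before left it, along the tool's axes as they then stand; what a row does not reach is not made up. Full scale, the value 1, is 5 cm for a shift and 0.08 rad for a turn. A row lasts 1/8 s, in which the tool goes at most 62.5 mm and 10.7 degrees, less where a joint would pass 70% of its speed; a pose out of reach is approached as far as the arm can. A call with a number of a shift or a turn outside -1 to 1 is refused whole. A call with a gripper value outside its range is refused whole. The fingers move at their own pace and stop on an object; "newtons" is the grip in N (left out, the last holds). Time passes only in rows, so rows that do not move let the fingers close. It gives the time, the measured TCP pose, the force and the opening at its end, in the units of the state.
- r.sense(): the state, without advancing time (a new reading comes with each control period).
- get_image(name): name is "side" or "top"; returns (picture, depth): 480x640x3 uint8, red, green, blue; 480x640 float32, m along the optical axis (not along the pixel's ray), 0 where there is no reading.
- camera_params(name): a dict with "fx", "fy", "cx", "cy" (pixels), "position" and "orientation" of the camera in the world. Camera axes: x right, y down, z forward; pixel columns grow to the right and rows downward; lengths in m; the calibration is good to about 2 mm. A picture is of the moment at which its call begins. camera_params takes no time and is no camera call.
- r.job_done(): hands the job in, once; it reports no verdict.
The state is a dict: "time_s": time; "qpos": joint angles; "dq": joint speeds; "effort": joint torques, N m; "position": TCP position; "eef_rot": TCP orientation; "contact_force": force on the tool from outside, world axes, zero at the start; "ft_torque": the same for the moment, N m; "finger_gap": finger opening in m.
Only numpy, scipy, OpenCV 4.12 (cv2) and the standard library are available. Lean on these libraries where they do the work, as an engineer would, in place of code of your own. Each camera call takes 0.05 s, during which the arm holds its last target. There are 200 camera calls.

## Working session

There is one attempt and no reset: what is moved stays moved. The work goes in short steps, Python scripts to look and compute and a tool call to move; the robot and the scene stay as the last step left them, time stands still between calls to the robot, and variables do not carry over. Pictures are saved under pics/ and viewed, about 12 in all and at most 16, crops included, and the job is handed in when it is done.

Besides the shell and the picture viewer there is one more tool, called as name(argument=value, ...) on one line, values as JSON. apply_moves: Moves the arm, as the interface text tells. Its arguments: {"type":"object","properties":{"series":{"type":"array","items":{"type":"number"}},"newtons":{"type":"number"}},"required":["series"]}

```bash
mkdir -p pics; ls; cat > h.py <<'E'
import numpy as np, cv2
from plant import r, get_image, camera_params
from scipy.spatial.transform import Rotation as R
def cam(n):
    p=camera_params(n); return p
E
python3 - <<'E'
from h import *
for n in ("top","side"):
    p=camera_params(n);print(n,p)
    im,d=get_image(n);cv2.imwrite(f'pics/{n}0.png',im[:,:,::-1]);np.save(f'{n}0.npy',d);print(d.min(),d.max())
print(r.sense())
E
```

```text
pics
top {'fx': 459.00295591550685, 'fy': 459.00295591550685, 'cx': 318.26408000237717, 'cy': 243.8582816190927, 'position': array([0.2861183 , 0.00521901, 0.99537719]), 'orientation': array([-172.57706189,    0.46161405,  -89.81437038])}
0.0 1.9144509
side {'fx': 572.2722143018973, 'fy': 572.2722143018973, 'cx': 322.77882731056076, 'cy': 238.52645311264158, 'position': array([ 0.9705882 , -0.92085884,  0.71826814]), 'orientation': array([-122.12686549,    0.68929948,   30.63279868])}
0.0 3.9999404
{'time_s': 0.1, 'qpos': array([ 5.96099807e+01,  1.72134507e+01,  8.71742112e+01, -1.88347735e-03,
        7.56688658e+01, -3.81723247e+00]), 'dq': array([ 0.03646622, -0.09461503,  0.05475358, -0.01799926,  0.01466506,
       -0.13093764]), 'effort': array([ 1.00490135e-03, -5.32636678e+01, -3.53284228e+01,  7.09594740e-02,
        2.34415079e-02, -1.11057741e-04]), 'position': array([0.24594848, 0.49170803, 0.20495213]), 'eef_rot': array([-1.79943476e+02, -1.94291748e-03,  1.53427679e+02]), 'contact_force': array([-0.55417519, -0.32909043,  0.53631604]), 'ft_torque': array([ 0.00783108, -0.01266257, -0.01026093]), 'finger_gap': 0.09428231868197853}
```

View pics/top0.png

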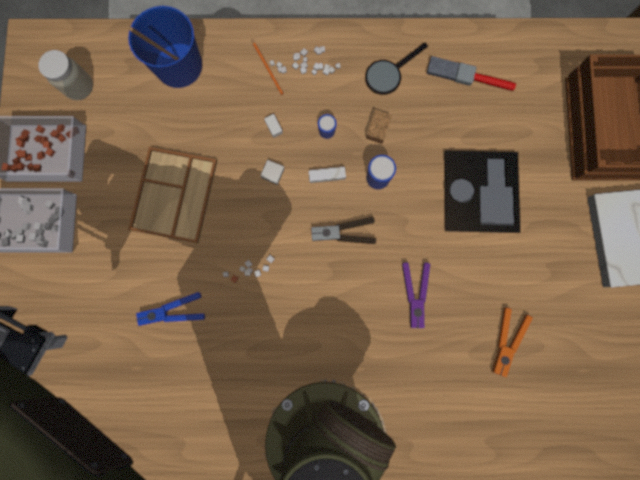

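View pics/side0.png

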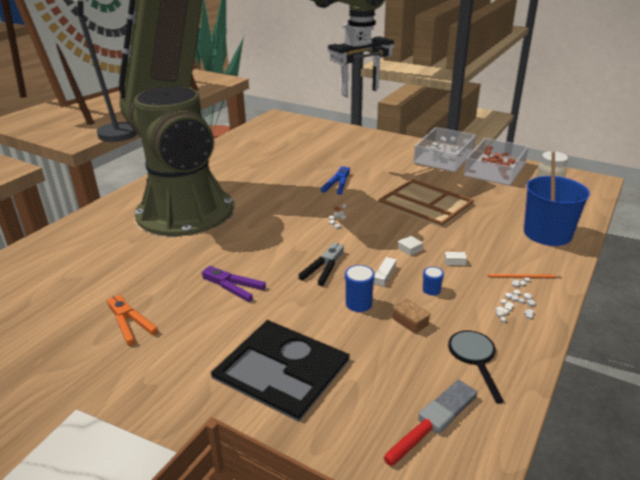

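```bash
cat >> h.py <<'E'
def pts(n,d):
    p=camera_params(n); v,u=np.mgrid[0:480,0:640]
    c=np.stack([(u-p['cx'])/p['fx']*d,(v-p['cy'])/p['fy']*d,d],-1)
    return c@R.from_euler('xyz',p['orientation'],degrees=True).as_matrix().T+p['position']
def proj(n,P):
    p=camera_params(n); c=(np.atleast_2d(P)-p['position'])@R.from_euler('xyz',p['orientation'],degrees=True).as_matrix()
    return np.c_[c[:,0]/c[:,2]*p['fx']+p['cx'],c[:,1]/c[:,2]*p['fy']+p['cy']]
def pix(n,u,v,z):   # pixel ray cut with plane z
    p=camera_params(n); M=R.from_euler('xyz',p['orientation'],degrees=True).as_matrix()
    w=M@np.array([(u-p['cx'])/p['fx'],(v-p['cy'])/p['fy'],1]); return p['position']+w*(z-p['position'][2])/w[2]
def blobs(n,d,zmin=0.008,box=(0.25,0.75,-0.35,0.4)):
    P=pts(n,d); x,y,z=P[...,0],P[...,1],P[...,2]
    m=((d>0)&(z>zmin)&(z<0.1)&(x>box[0])&(x<box[1])&(y>box[2])&(y<box[3])).astype(np.uint8)
    k,L,S,C=cv2.connectedComponentsWithStats(m,connectivity=4)
    for i in range(1,k):
        if S[i,4]<25: continue
        q=P[L==i]; zt=np.percentile(q[:,2],85); t=q[q[:,2]>zt-0.006]
        (cx,cy),(w,h),a=cv2.minAreaRect((t[:,:2]*1000).astype(np.float32))
        print(n,'px',C[i].round(0),'n',S[i,4],'ztop %.4f'%zt,'c',round(cx,1),round(cy,1),'mean',(t[:,:2].mean(0)*1000).round(1),'wh',round(w,1),round(h,1),'ang',round(a,1))
E
python3 - <<'E'
from h import *
for n in ("top","side"):
    d=np.load(n+'0.npy'); P=pts(n,d)
    m=(abs(P[...,0]-.42)<.15)&(abs(P[...,1])<.3)&(abs(P[...,2])<.006); print(n,'table z',np.median(P[m][:,2]),P[m][:,2].std())
    blobs(n,d)
im=cv2.imread('pics/top0.png')
a=cv2.resize(im[105:255,125:385],None,fx=3,fy=3,interpolation=2)
cv2.imwrite('pics/c1.png',a)
im=cv2.imread('pics/top0.png')
cv2.imwrite('pics/c2.png',cv2.resize(im[140:240,300:530],None,fx=3.4,fy=3.4,interpolation=2))
E
```

```text
top table z -0.0009140411105962309 0.001965411705432622
top px [379. 126.] n 534 ztop 0.0310 c 677.3 -119.3 mean [ 676.8 -119.3] wh 39.5 60.6 ang 71.4
top px [273. 125.] n 225 ztop 0.0209 c 681.5 114.7 mean [681.4 114.9] wh 44.8 24.1 ang 26.2
top px [327. 125.] n 361 ztop 0.0460 c 674.2 -4.8 mean [674.2  -4.7] wh 40.8 39.1 ang 0.1
top px [181. 191.] n 1135 ztop 0.0145 c 525.1 333.7 mean [531.3 316.4] wh 155.6 191.3 ang 79.7
top px [464. 190.] n 2615 ztop 0.0162 c 533.7 -306.1 mean [ 534.8 -305.1] wh 87.8 181.3 ang 89.8
top px [381. 171.] n 765 ztop 0.0761 c 565.0 -118.3 mean [ 564.9 -117.9] wh 56.3 56.0 ang 45.0
top px [272. 171.] n 347 ztop 0.0208 c 575.1 115.8 mean [574.2 115.6] wh 40.8 40.9 ang 69.7
top px [327. 174.] n 434 ztop 0.0211 c 568.7 -5.4 mean [568.6  -5.3] wh 25.2 80.0 ang 5.3
top px [343. 231.] n 863 ztop 0.0198 c 445.3 -41.7 mean [441.2 -34.1] wh 59.1 137.7 ang 0.2
top px [417. 292.] n 852 ztop 0.0197 c 312.8 -195.7 mean [ 305.8 -195.9] wh 124.5 55.9 ang 0.0
top px [171. 311.] n 847 ztop 0.0190 c 267.1 327.2 mean [268.3 330.6] wh 56.6 139.1 ang 13.8
side table z 0.000
[... 286 characters left out ...]
576.8 114.3] wh 46.2 42.9 ang 66.0
side px [323. 262.] n 656 ztop 0.0207 c 438.0 -40.6 mean [443.5 -38.7] wh 56.1 141.4 ang 9.2
side px [455. 257.] n 225 ztop 0.0215 c 683.2 115.1 mean [683.3 114.3] wh 45.5 28.4 ang 34.8
side px [364. 283.] n 1492 ztop 0.0756 c 566.6 -118.3 mean [ 568.  -120.4] wh 57.1 59.1 ang 13.6
side px [233. 281.] n 759 ztop 0.0204 c 313.9 -194.4 mean [ 311.9 -197.1] wh 62.0 127.5 ang 89.1
side px [432. 279.] n 470 ztop 0.0461 c 676.1 -4.1 mean [676.3  -6. ] wh 40.4 41.0 ang 18.8
side px [411. 314.] n 775 ztop 0.0313 c 677.5 -117.8 mean [ 678.7 -120. ] wh 44.2 62.9 ang 72.1
side px [296. 352.] n 3053 ztop 0.0167 c 535.2 -305.1 mean [ 541.1 -305.7] wh 91.3 183.8 ang 89.5
```

View pics/c1.png

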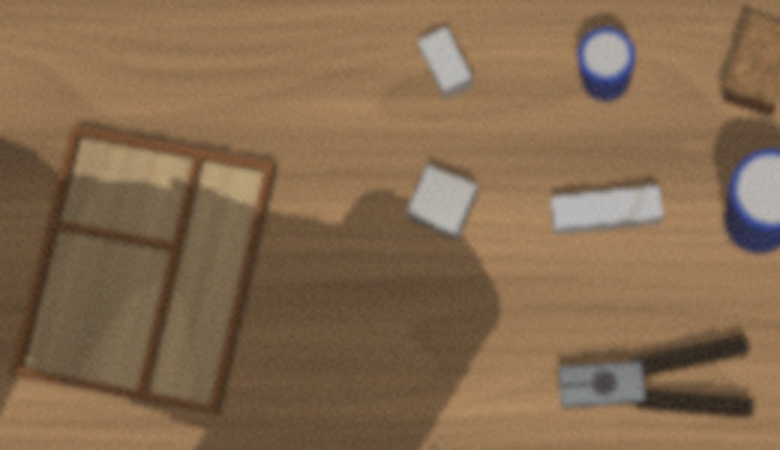

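View pics/c2.png

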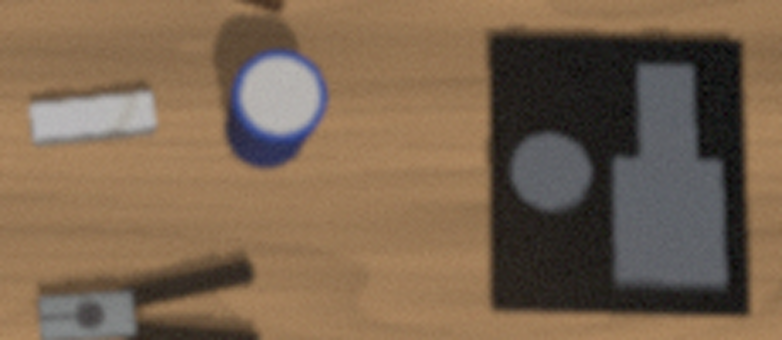

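```bash
cat >> h.py <<'E'
def rel(px,py,pz,yaw,n=None,last=None):
    """rows needed from pose 'last' (x,y,z,yaw mm/deg; default: measured) to target, in tool fractions"""
    s=r.sense(); p=s['position']*1000; y0=s['eef_rot'][2]
    if last is not None: p=np.array(last[:3],float); y0=last[3]
    dy=(yaw-y0+180)%360-180; D=np.array([px,py,pz])-p
    n=n or int(np.ceil(max(np.abs(D).max()/50,abs(np.radians(dy))/0.08,1)))
    print('n',n,'turn z/row %.3f'%(-np.radians(dy)/0.08/n), 'D',D.round(1),'dyaw',round(dy,1))
    for i in range(n):
        a=np.radians(y0+dy*i/n); c,s_=np.cos(a),np.sin(a); d=D/n/50
        print('%.3f,%.3f,%.3f'%(d[0]*c+d[1]*s_, d[0]*s_-d[1]*c, -d[2]))
E
python3 - <<'E'
from h import *
f1=lambda u,v,z:pix('top',125+u/3,105+v/3,z)[:2]*1000
f2=lambda u,v,z:pix('top',300+u/3.4,140+v/3.4,z)[:2]*1000
T=np.array([f1(*c,.014) for c in [(78,125),(273,160),(215,410),(20,370)]]);print(T.round(1),T.mean(0))
F=np.array([f2(*c,.015) for c in [(490,33),(740,40),(748,312),(493,308)]]);print(F.round(1),F.mean(0))
for Q in(T,F):
  for a,b in((0,3),(1,2),(0,1),(3,2)):
    d=Q[a]-Q[b];print(np.degrees(np.arctan2(d[1],d[0])).round(1),np.linalg.norm(d).round(1))
print('circle',f2(551,172,.006),'slot head top mid',f2(667,64,.006),'slot handle bottom mid',f2(670,287,.006))
print('bolt',f1(604,383,.02),f2(90,314,.02),'head L mid',f1(561,386,.02),'R mid',f1(645,383,.02))
rel(575.5,116,60,159.7)
E
```

```text
[[631.1 386.3]
 [604.4 240.6]
 [418.2 276.5]
 [447.1 419.1]] [525.19576009 330.6157803 ]
[[ 624.1 -263.7]
 [ 619.5 -425.2]
 [ 441.  -420.9]
 [ 443.3 -259.8]] [ 531.96993962 -342.39670943]
-10.1 187.0
-10.9 189.7
79.6 148.1
78.5 145.6
-1.2 180.8
-1.4 178.5
88.4 161.6
89.2 161.1
circle [ 533.95227598 -302.57739714] slot head top mid [ 606.26570644 -380.82022253] slot handle bottom mid [ 458.5798081  -375.84330857]
bolt [437.47077946  -3.77795327] [438.15365754  -4.07231981] head L mid [435.23493451  27.02564392] R mid [437.52921295 -33.14459551]
n 8 turn z/row -0.171 D [ 329.6 -375.7 -145. ] dyaw 6.3
-1.157,-0.472,0.362
-1.150,-0.487,0.362
-1.144,-0.503,0.362
-1.137,-0.519,0.362
-1.129,-0.534,0.362
-1.122,-0.550,0.362
-1.114,-0.565,0.362
-1.107,-0.580,0.362
```

apply_moves(series=[-0.93, -0.38, 0.2, 0, 0, -0.14, 0.4, -0.92, -0.39, 0.2, 0, 0, -0.14, 0.4, -0.92, -0.4, 0.2, 0, 0, -0.14, 0.4, -0.91, -0.41, 0.2, 0, 0, -0.14, 0.4, -0.91, -0.42, 0.2, 0, 0, -0.14, 0.4, -0.9, -0.43, 0.2, 0, 0, -0.14, 0.4, -0.9, -0.44, 0.2, 0, 0, -0.14, 0.4, -0.89, -0.45, 0.2, 0, 0, -0.14, 0.4, -0.89, -0.46, 0.2, 0, 0, -0.14, 0.4, -0.88, -0.47, 0.2, 0, 0, -0.14, 0.4], newtons=25)

```text
time_s: 1.35
position: [0.576, 0.1139, 0.1048]
eef_rot: [-180.0, -0.0, 159.9]
contact_force: [0.0, -0.0, 0.7]
finger_gap: 0.0658
```

```bash
python3 - <<'E'
from h import *
s=r.sense();print(s['position'],s['eef_rot'],s['finger_gap'],s['time_s'])
for n in("top","side"):blobs(n,np.load(n+'0.npy'),.008,(.42,.64,-.45,-.24))
rel(575.5,116,3,159.7,n=3)
E
```

```text
[0.57601279 0.11387685 0.1048359 ] [-1.79990815e+02 -2.39189648e-02  1.59859269e+02] 0.06580602092896749 1.35
top px [478. 188.] n 3845 ztop 0.0162 c 533.4 -344.6 mean [ 537.3 -334.4] wh 162.6 181.2 ang 88.8
side px [286. 366.] n 5051 ztop 0.0167 c 533.7 -342.3 mean [ 544.5 -341.1] wh 165.1 183.6 ang 88.4
n 3 turn z/row 0.012 D [  -0.5    2.1 -101.8] dyaw -0.2
0.008,0.012,0.679
0.008,0.012,0.679
0.008,0.012,0.679
```

apply_moves(series=[0.01, 0.02, 0.8, 0, 0, 0, 0.4, 0.01, 0.01, 0.8, 0, 0, 0, 0.4, 0, 0.01, 0.38, 0, 0, 0, 0.4, 0, 0, 0.06, 0, 0, 0, 0.4, 0, 0, 0, 0, 0, 0, -1, 0, 0, 0, 0, 0, 0, -1, 0, 0, 0, 0, 0, 0, -1, 0, 0, 0, 0, 0, 0, -1, 0, 0, -0.5, 0, 0, 0, -1, 0, 0, -0.5, 0, 0, 0, -1])

```text
time_s: 2.6
position: [0.5748, 0.1175, 0.054]
eef_rot: [-180.0, -0.0, 159.8]
contact_force: [0.2, 0.2, -0.8]
finger_gap: 0.0398
```

```bash
cat >> h.py <<'E'
def loc(o,yaw,x,y):
    a=np.radians(yaw);return (o[0]+x*np.cos(a)-y*np.sin(a), o[1]+x*np.sin(a)+y*np.cos(a))
TI=((525.2,333),-10.1); FO=((533.5,-343.7),-1.4)
E
python3 - <<'E'
from h import *
s=r.sense();print(s['position'],s['finger_gap'],s['contact_force'])
t=loc(*TI,56,27);print(t);rel(*t,53,169.8,n=7)
print(loc(*TI,0,-47),loc(*TI,-36,27),loc(*FO,0,43),loc(*FO,37,-32))
E
```

```text
[0.57477407 0.11749159 0.05404578] 0.03982278972325329 [ 0.19955891  0.16878093 -0.77364715]
(np.float64(585.0670796830522), np.float64(349.7610491981585))
n 7 turn z/row -0.310 D [ 10.3 232.3  -1. ] dyaw 10.0
0.201,0.633,0.003
0.185,0.638,0.003
0.169,0.642,0.003
0.153,0.646,0.003
0.137,0.650,0.003
0.121,0.653,0.003
0.105,0.656,0.003
(np.float64(516.9577638736766), np.float64(286.7283505412015)) (np.float64(494.492787125404), np.float64(365.8947879986213)) (np.float64(534.550583660564), np.float64(-300.7128359394091)) (np.float64(569.7071254210189), np.float64(-376.594438264646))
```

apply_moves(series=[0.2, 0.63, 0, 0, 0, -0.31, -1, 0.18, 0.64, 0, 0, 0, -0.31, -1, 0.17, 0.64, 0, 0, 0, -0.31, -1, 0.15, 0.65, 0, 0, 0, -0.31, -1, 0.14, 0.65, 0, 0, 0, -0.31, -1, 0.12, 0.65, 0, 0, 0, -0.31, -1, 0.1, 0.66, 0, 0, 0, -0.31, -1, 0, 0, 0.5, 0, 0, 0, -1, 0, 0, 0.3, 0, 0, 0, -1, 0, 0, 0.08, 0, 0, 0, -1])

```text
time_s: 3.85
position: [0.5857, 0.3493, 0.0093]
eef_rot: [-180.0, -0.1, 169.8]
contact_force: [-7.8, -2.7, 17.7]
finger_gap: 0.0401
```

apply_moves(series=[0, 0, 0.02, 0, 0, 0, -1, 0, 0, 0, 0, 0, 0, 0.15, 0, 0, 0, 0, 0, 0, 0.15, 0, 0, -0.6, 0, 0, 0, 0.15, 0, 0, -0.9, 0, 0, 0, 0.15])

```text
time_s: 4.47
position: [0.5853, 0.3492, 0.0831]
eef_rot: [-179.9, -0.1, 169.8]
contact_force: [-0.0, 0.5, 0.3]
finger_gap: 0.0546
```

```bash
python3 - <<'E'
from h import *
s=r.sense();print(s['position'],s['finger_gap'],s['contact_force'],s['eef_rot'])
rel(569.3,-4.8,84,185.3,n=8)
E
```

```text
[0.58528829 0.34918286 0.08311015] 0.05463446209045098 [-0.03199711  0.5418646   0.291723  ] [-1.79904305e+02 -1.21495767e-01  1.69776375e+02]
n 8 turn z/row -0.423 D [ -16.  -354.     0.9] dyaw 15.5
-0.118,-0.878,-0.002
-0.088,-0.881,-0.002
-0.058,-0.884,-0.002
-0.028,-0.885,-0.002
0.002,-0.886,-0.002
0.032,-0.885,-0.002
0.062,-0.884,-0.002
0.092,-0.881,-0.002
```

apply_moves(series=[-0.12, -0.88, 0, 0, 0, -0.42, 1, -0.09, -0.88, 0, 0, 0, -0.42, 1, -0.06, -0.88, 0, 0, 0, -0.42, 1, -0.03, -0.89, 0, 0, 0, -0.42, 1, 0, -0.89, 0, 0, 0, -0.42, 1, 0.03, -0.89, 0, 0, 0, -0.42, 1, 0.06, -0.88, 0, 0, 0, -0.42, 1, 0.09, -0.88, 0, 0, 0, -0.42, 1])

```text
time_s: 5.48
position: [0.5703, -0.0061, 0.0837]
eef_rot: [-180.0, 0.0, -174.8]
contact_force: [0.7, 0.4, -0.1]
finger_gap: 0.0938
```

```bash
python3 - <<'E'
from h import *
s=r.sense();print(s['position'],s['finger_gap'],s['contact_force'],s['eef_rot'],s['qpos'])
rel(569.3,-4.8,4,185.3,n=1)
im,d=get_image('top');cv2.imwrite('pics/t1.png',im[:,:,::-1]);blobs('top',d,.008,(.4,.68,.2,.45))
im,d=get_image('side');cv2.imwrite('pics/s1.png',cv2.resize(im[140:340,290:510,::-1],None,fx=3,fy=3))
E
```

```text
[ 0.5702517  -0.0061345   0.08371803] 0.09383629329248962 [ 0.71733139  0.35200275 -0.13775177] [-1.79995455e+02  2.59300450e-02 -1.74755257e+02] [-4.29593452e+00  2.69519623e+01  9.08611029e+01 -2.08264475e-04
  6.21606102e+01 -9.95405792e+01]
n 1 turn z/row -0.012 D [ -1.    1.3 -79.7] dyaw 0.1
0.017,0.028,1.594
top px [173. 193.] n 1369 ztop 0.0145 c 525.5 334.4 mean [526.1 332.8] wh 156.6 190.7 ang 78.9
top px [167. 166.] n 384 ztop 0.0252 c 585.9 347.2 mean [585.7 346.5] wh 40.5 40.4 ang 77.3
```

View pics/s1.png

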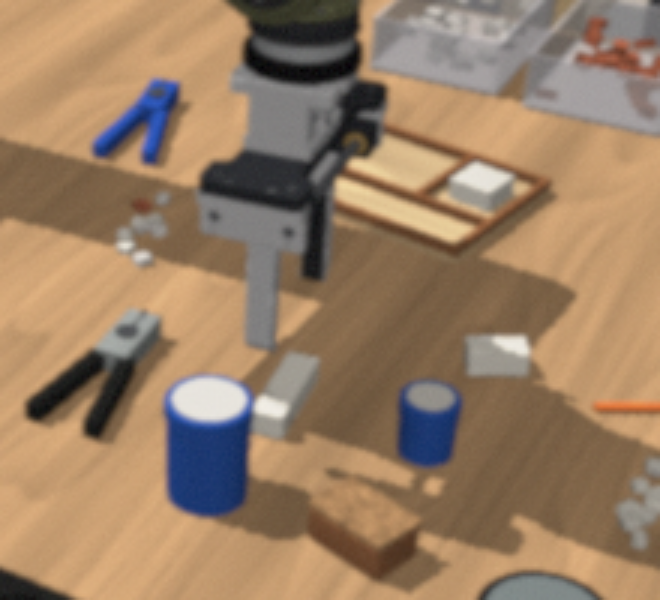

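The side crop shows the tile flat in the small bay (crop px 482,185), top at z = 25 mm. The strip (280,395) lies between the open fingers.

apply_moves(series=[0.02, 0.03, 0.8, 0, 0, 0, 1, 0, 0, 0.6, 0, 0, 0, 1, 0, 0, 0.19, 0, 0, 0, 1, 0, 0, 0, 0, 0, 0, -1, 0, 0, 0, 0, 0, 0, -1, 0, 0, 0, 0, 0, 0, -1, 0, 0, -0.6, 0, 0, 0, -1, 0, 0, -0.6, 0, 0, 0, -1])

```text
time_s: 6.58
position: [0.5692, -0.0032, 0.065]
eef_rot: [-180.0, -0.0, -174.8]
contact_force: [0.2, 0.0, -1.5]
finger_gap: 0.0799
```

```bash
python3 - <<'E'
from h import *
s=r.sense();print(s['position'],s['finger_gap'],s['contact_force'],s['eef_rot'])
t=loc(*TI,0,-47);rel(*t,64,79.9,n=24)
E
```

```text
[ 0.56917126 -0.00320975  0.06503677] 0.07985384103020586 [ 0.2433575   0.04287145 -1.49351336] [-1.79998993e+02 -6.75485224e-03 -1.74814078e+02]
n 24 turn z/row 0.957 D [-52.2 289.9  -1. ] dyaw -105.3
0.021,0.245,0.001
0.040,0.242,0.001
0.059,0.238,0.001
0.077,0.233,0.001
0.094,0.227,0.001
0.111,0.219,0.001
0.128,0.210,0.001
0.143,0.199,0.001
0.158,0.188,0.001
0.172,0.175,0.001
0.185,0.161,0.001
0.197,0.147,0.001
0.207,0.131,0.001
0.217,0.115,0.001
0.225,0.098,0.001
0.232,0.081,0.001
0.237,0.063,0.001
0.241,0.044,0.001
0.244,0.026,0.001
0.245,0.007,0.001
0.245,-0.012,0.001
0.244,-0.031,0.001
0.241,-0.049,0.001
0.236,-0.067,0.001
```

apply_moves(series=[0.02, 0.25, 0, 0, 0, 0.96, -1, 0.04, 0.24, 0, 0, 0, 0.96, -1, 0.06, 0.24, 0, 0, 0, 0.96, -1, 0.08, 0.23, 0, 0, 0, 0.96, -1, 0.09, 0.23, 0, 0, 0, 0.96, -1, 0.11, 0.22, 0, 0, 0, 0.96, -1, 0.13, 0.21, 0, 0, 0, 0.96, -1, 0.14, 0.2, 0, 0, 0, 0.96, -1, 0.16, 0.19, 0, 0, 0, 0.96, -1, 0.17, 0.18, 0, 0, 0, 0.96, -1])

```text
time_s: 7.82
position: [0.548, 0.1186, 0.0644]
eef_rot: [180.0, 0.0, 141.0]
contact_force: [-0.1, 0.6, -1.6]
finger_gap: 0.0796
```

apply_moves(series=[0.19, 0.16, 0, 0, 0, 0.96, -1, 0.2, 0.15, 0, 0, 0, 0.96, -1, 0.21, 0.13, 0, 0, 0, 0.96, -1, 0.22, 0.12, 0, 0, 0, 0.96, -1, 0.23, 0.1, 0, 0, 0, 0.96, -1, 0.23, 0.08, 0, 0, 0, 0.96, -1, 0.24, 0.06, 0, 0, 0, 0.96, -1, 0.24, 0.04, 0, 0, 0, 0.96, -1, 0.24, 0.03, 0, 0, 0, 0.96, -1, 0.25, 0.01, 0, 0, 0, 0.95, -1])

```text
time_s: 9.07
position: [0.5264, 0.2403, 0.0644]
eef_rot: [180.0, -0.0, 97.1]
contact_force: [-0.5, -0.5, -1.3]
finger_gap: 0.0799
```

apply_moves(series=[0.25, -0.01, 0, 0, 0, 0.95, -1, 0.24, -0.03, 0, 0, 0, 0.95, -1, 0.24, -0.05, 0, 0, 0, 0.95, -1, 0.24, -0.07, 0, 0, 0, 0.95, -1])

```text
time_s: 9.57
position: [0.5177, 0.289, 0.0644]
eef_rot: [180.0, -0.0, 79.7]
contact_force: [-0.2, -0.9, -1.1]
finger_gap: 0.08
```

```bash
python3 - <<'E'
from h import *
s=r.sense();print(s['position'],s['finger_gap'],s['contact_force'],s['eef_rot'])
t=loc(*TI,0,-47);rel(*t,10,79.9,n=1)
E
```

```text
[0.51771661 0.28895612 0.06442047] 0.07997891419463708 [-0.23711364 -0.91519536 -1.12479058] [ 1.79975386e+02 -1.56898086e-02  7.96646435e+01]
n 1 turn z/row -0.051 D [ -0.8  -2.2 -54.4] dyaw 0.2
-0.047,-0.007,1.088
```

apply_moves(series=[-0.05, -0.01, 0.5, 0, 0, 0, -1, 0, 0, 0.4, 0, 0, 0, -1, 0, 0, 0.16, 0, 0, 0, -1, 0, 0, 0.03, 0, 0, 0, -1, 0, 0, 0, 0, 0, 0, 0.9, 0, 0, 0, 0, 0, 0, 0.9, 0, 0, -0.5, 0, 0, 0, 0.9, 0, 0, -1, 0, 0, 0, 0.9, 0, 0, -1, 0, 0, 0, 0.9])

```text
time_s: 10.7
position: [0.5167, 0.2861, 0.1361]
eef_rot: [180.0, -0.0, 79.8]
contact_force: [-0.3, -0.0, -0.5]
finger_gap: 0.0894
```

```bash
python3 - <<'E'
from h import *
s=r.sense();print(s['position'],s['finger_gap'],s['contact_force'],s['eef_rot'])
rel(565.8,-118.3,126,79.9,n=9)
E
```

```text
[0.5167219  0.28605766 0.13606429] 0.08944474881412118 [-0.26739174 -0.0200921  -0.48944277] [ 1.79997116e+02 -1.69435140e-04  7.98066486e+01]
n 9 turn z/row -0.002 D [  49.1 -404.4  -10.1] dyaw 0.1
-0.865,0.266,0.022
-0.865,0.266,0.022
-0.865,0.266,0.022
-0.865,0.266,0.022
-0.865,0.266,0.022
-0.865,0.266,0.022
-0.865,0.265,0.022
-0.865,0.265,0.022
-0.865,0.265,0.022
```

apply_moves(series=[-0.86, 0.27, 0, 0, 0, 0, 0.7, -0.87, 0.27, 0, 0, 0, 0, 0.7, -0.87, 0.27, 0, 0, 0, 0, 0.7, -0.87, 0.26, 0, 0, 0, 0, 0.7, -0.86, 0.27, 0, 0, 0, 0, 0.7, -0.86, 0.26, 0, 0, 0, 0, 0.7, -0.87, 0.27, 0, 0, 0, 0, 0.7, -0.86, 0.26, 0.1, 0, 0, 0, 0.7, -0.86, 0.27, 0.1, 0, 0, 0, 0.7, 0, 0, 0, 0, 0, 0, 0.7])

```text
time_s: 11.95
position: [0.566, -0.1205, 0.1242]
eef_rot: [-180.0, 0.0, 79.6]
contact_force: [1.0, 0.4, 0.6]
finger_gap: 0.08
```

```bash
python3 - <<'E'
from h import *
s=r.sense();print(s['position'],s['finger_gap'],s['contact_force'],s['eef_rot'])
rel(565.8,-118.3,28,79.9,n=1)
im,d=get_image('top');blobs('top',d,.008,(.4,.68,.2,.45))
im,d=get_image('side');cv2.imwrite('pics/s2.png',cv2.resize(im[140:340,290:510,::-1],None,fx=3,fy=3));blobs('side',d,.008,(.4,.69,-.2,.45))
E
```

```text
[ 0.56598473 -0.12050001  0.12415898] 0.07996127085190519 [1.00041557 0.40694654 0.60430709] [-1.79993566e+02  1.33985139e-02  7.96203467e+01]
n 1 turn z/row -0.061 D [ -0.2   2.2 -96.2] dyaw 0.3
0.043,-0.012,1.923
top px [173. 193.] n 1386 ztop 0.0145 c 525.8 334.4 mean [526.9 333.2] wh 156.4 191.0 ang 79.0
top px [167. 166.] n 395 ztop 0.0254 c 586.3 347.1 mean [585.6 346.6] wh 40.8 40.7 ang 79.2
top px [194. 196.] n 478 ztop 0.0256 c 518.6 285.5 mean [518.  284.9] wh 25.4 80.1 ang 80.9
side px [437. 203.] n 1132 ztop 0.0247 c 561.0 316.9 mean [563.6 315. ] wh 127.8 57.2 ang 50.8
side px [323. 263.] n 650 ztop 0.0206 c 448.9 -42.2 mean [443.6 -39.8] wh 142.0 58.2 ang 87.7
side px [451. 256.] n 145 ztop 0.0214 c 678.0 113.1 mean [676.5 111.5] wh 33.1 30.9 ang 22.8
side px [359. 286.] n 1155 ztop 0.0761 c 566.0 -117.8 mean [ 568.2 -120.6] wh 55.8 59.0 ang 27.0
side px [430. 279.] n 384 ztop 0.0465 c 672.4 -4.6 mean [674.   -6.5] wh 34.5 42.2 ang 3.6
side px [405. 312.] n 493 ztop 0.0313 c 671.9 -116.3 mean [ 669.3 -118.3] wh 43.7 49.9 ang 73.3
```

View pics/s2.png

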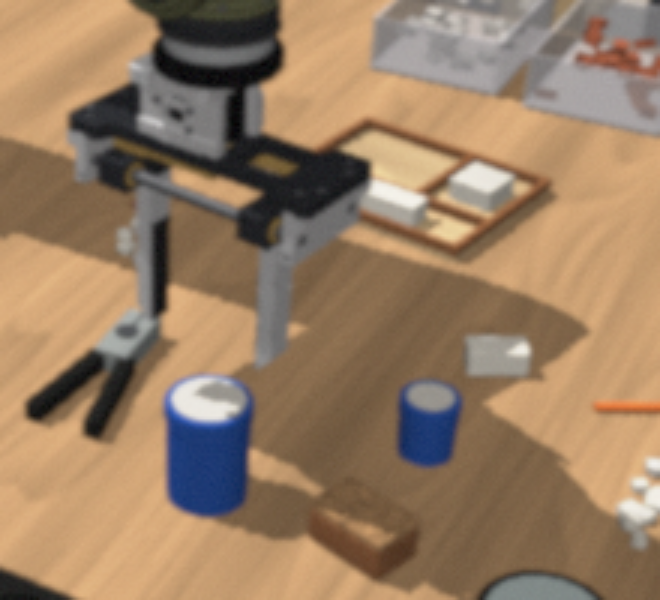

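Strip lies flat in the long bay (crop px ~395,200); gripper is above the large tub (210,440).

apply_moves(series=[0.04, -0.01, 0.8, 0, 0, -0.06, 0.7, 0, 0, 0.8, 0, 0, 0, 0.7, 0, 0, 0.32, 0, 0, 0, 0.7, 0, 0, 0, 0, 0, 0, -1, 0, 0, 0, 0, 0, 0, -1, 0, 0, 0, 0, 0, 0, -1, 0, 0, 0, 0, 0, 0, -1, 0, 0, -0.4, 0, 0, 0, -1, 0, 0, -0.6, 0, 0, 0, -1, 0, 0, -0.4, 0, 0, 0, -1])

```text
time_s: 13.3
position: [0.5662, -0.116, 0.1001]
eef_rot: [179.9, 0.0, 80.1]
contact_force: [-0.6, 0.4, -2.0]
finger_gap: 0.057
```

```bash
python3 - <<'E'
from h import *
s=r.sense();print(s['position'],s['finger_gap'],s['contact_force'],s['eef_rot'])
t=loc(*TI,-36,27);rel(*t,98,79.9,n=11)
E
```

```text
[ 0.56623375 -0.11596705  0.10011816] 0.05699020482107589 [-0.59298821  0.43536613 -2.00345466] [1.79919179e+02 7.11220048e-03 8.00811477e+01]
n 11 turn z/row 0.004 D [-71.7 481.9  -2.1] dyaw -0.2
0.841,-0.279,0.004
0.840,-0.280,0.004
0.840,-0.280,0.004
0.840,-0.280,0.004
0.840,-0.280,0.004
0.840,-0.281,0.004
0.840,-0.281,0.004
0.840,-0.281,0.004
0.840,-0.281,0.004
0.840,-0.282,0.004
0.840,-0.282,0.004
```

apply_moves(series=[0.4, -0.14, 0, 0, 0, 0, -1, 0.7, -0.24, 0, 0, 0, 0, -1, 0.8, -0.26, 0, 0, 0, 0, -1, 0.8, -0.26, 0, 0, 0, 0, -1, 0.8, -0.26, 0, 0, 0, 0, -1, 0.8, -0.26, 0, 0, 0, 0, -1, 0.8, -0.26, 0, 0, 0, 0, -1, 0.8, -0.26, 0, 0, 0, 0, -1, 0.8, -0.27, 0, 0, 0, 0, -1, 0.8, -0.27, 0, 0, 0, 0, -1])

```text
time_s: 14.55
position: [0.5068, 0.2768, 0.0975]
eef_rot: [-179.9, 0.0, 80.1]
contact_force: [1.1, -0.2, -2.3]
finger_gap: 0.0568
```

apply_moves(series=[0.8, -0.27, 0, 0, 0, 0, -1, 0.5, -0.17, 0, 0, 0, 0, -1, 0.24, -0.16, 0, 0, 0, 0, -1, 0, 0, 0.5, 0, 0, 0, -1, 0, 0, 0.5, 0, 0, 0, -1, 0, 0, 0.2, 0, 0, 0, -1, 0, 0, 0.06, 0, 0, 0, -1, 0, 0, 0, 0, 0, 0, -1])

```text
time_s: 15.55
position: [0.4923, 0.356, 0.0361]
eef_rot: [180.0, -0.0, 80.1]
contact_force: [0.4, -0.6, -1.3]
finger_gap: 0.0564
```

apply_moves(series=[0.18, -0.04, 0, 0, 0, 0, -1, 0, 0, 0.04, 0, 0, 0, -1, 0, 0, 0.03, 0, 0, 0, -1, 0, 0, 0, 0, 0, 0, 0.75, 0, 0, 0, 0, 0, 0, 0.75, 0, 0, -0.6, 0, 0, 0, 0.75, 0, 0, -1, 0, 0, 0, 0.75, 0, 0, -0.6, 0, 0, 0, 0.3])

```text
time_s: 16.55
position: [0.4921, 0.3653, 0.1443]
eef_rot: [179.9, -0.1, 80.1]
contact_force: [0.2, -0.4, 0.3]
finger_gap: 0.0754
```

```bash
python3 - <<'E'
from h import *
s=r.sense();print(s['position'],s['finger_gap'],s['contact_force'],s['eef_rot'])
rel(675.2,-4.5,110,80,n=9)
E
```

```text
[0.49211052 0.36533012 0.14433052] 0.07542006491825037 [ 0.24933584 -0.35234654  0.28331646] [ 1.79904335e+02 -8.29174657e-02  8.00855611e+01]
n 9 turn z/row 0.002 D [ 183.1 -369.8  -34.3] dyaw -0.1
-0.740,0.542,0.076
-0.739,0.542,0.076
-0.739,0.543,0.076
-0.739,0.543,0.076
-0.739,0.543,0.076
-0.739,0.543,0.076
-0.739,0.543,0.076
-0.739,0.543,0.076
-0.739,0.543,0.076
```

apply_moves(series=[-0.74, 0.54, 0, 0, 0, 0, 0.4, -0.74, 0.54, 0, 0, 0, 0, 0.4, -0.74, 0.55, 0, 0, 0, 0, 0.4, -0.74, 0.54, 0, 0, 0, 0, 0.4, -0.74, 0.54, 0, 0, 0, 0, 0.4, -0.74, 0.54, 0.1, 0, 0, 0, 0.4, -0.74, 0.54, 0.2, 0, 0, 0, 0.4, -0.74, 0.55, 0.2, 0, 0, 0, 0.4, -0.73, 0.54, 0.18, 0, 0, 0, 0.4, 0, 0, 0, 0, 0, 0, 0.4])

```text
time_s: 17.8
position: [0.675, -0.0074, 0.1064]
eef_rot: [-179.9, 0.0, 79.9]
contact_force: [0.0, 0.6, -0.1]
finger_gap: 0.0658
```

```bash
python3 - <<'E'
from h import *
s=r.sense();print(s['position'],s['finger_gap'],s['contact_force'],s['eef_rot'])
rel(675.2,-4.5,16,80,n=1)
im,d=get_image('top');cv2.imwrite('pics/t3.png',im[:,:,::-1]);blobs('top',d,.008,(.4,.68,.2,.45));blobs('top',d,.008,(.4,.5,-.2,.1))
E
```

```text
[ 0.67500232 -0.00737251  0.10644191] 0.06584907041523265 [ 0.02311285  0.61516852 -0.07712982] [-1.79905973e+02  3.11617338e-02  7.98898602e+01]
n 1 turn z/row -0.024 D [  0.2   2.9 -90.4] dyaw 0.1
0.057,-0.006,1.809
top px [166. 197.] n 2206 ztop 0.0789 c 491.3 363.1 mean [491.1 362.6] wh 56.5 56.8 ang 22.9
top px [167. 166.] n 388 ztop 0.0256 c 585.9 346.5 mean [585.7 346.5] wh 40.6 40.0 ang 77.8
top px [194. 196.] n 482 ztop 0.0253 c 518.5 284.7 mean [518.  284.9] wh 26.1 80.3 ang 81.9
```

View pics/t3.png

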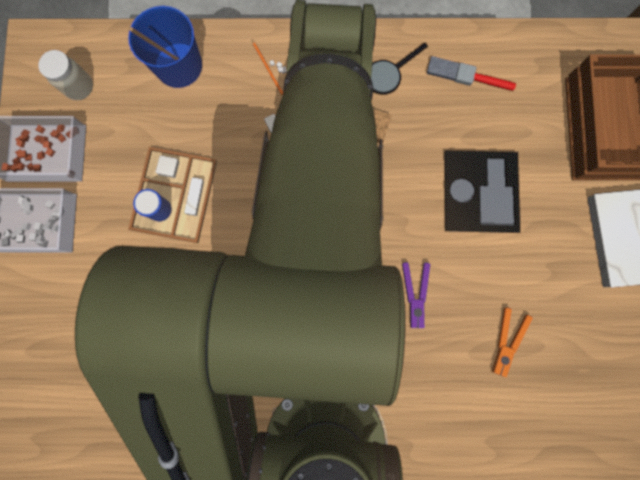

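The timber tray holds the tub (150,203), tile (165,166) and strip (194,195), each in its bay. Next is the small tub.

apply_moves(series=[0.06, 0, 0.8, 0, 0, 0, 0.4, 0, 0, 0.7, 0, 0, 0, 0.4, 0, 0, 0.3, 0, 0, 0, 0.4, 0, 0, 0, 0, 0, 0, -1, 0, 0, 0, 0, 0, 0, -1, 0, 0, 0, 0, 0, 0, -1, 0, 0, 0, 0, 0, 0, -1, 0, 0, -0.4, 0, 0, 0, -1, 0, 0, -0.6, 0, 0, 0, -1, 0, 0, -0.4, 0, 0, 0, -1])

```text
time_s: 19.1
position: [0.6758, -0.0016, 0.0907]
eef_rot: [179.9, -0.0, 80.1]
contact_force: [-0.5, -0.1, -0.8]
finger_gap: 0.041
```

```bash
python3 - <<'E'
from h import *
s=r.sense();print(s['position'],s['finger_gap'],s['contact_force'],s['eef_rot'])
t=loc(*FO,0,43);rel(*t,86,80,n=7)
E
```

```text
[ 0.67581953 -0.00155452  0.09069246] 0.04095313715808734 [-0.46568216 -0.06917725 -0.76795014] [ 1.79867729e+02 -1.46900739e-02  8.00841483e+01]
n 7 turn z/row 0.003 D [-141.3 -299.2   -4.7] dyaw -0.1
-0.911,-0.250,0.013
-0.912,-0.250,0.013
-0.912,-0.250,0.013
-0.912,-0.250,0.013
-0.912,-0.250,0.013
-0.912,-0.249,0.013
-0.912,-0.249,0.013
```

apply_moves(series=[-0.5, -0.14, 0, 0, 0, 0, -1, -0.84, -0.23, 0, 0, 0, 0, -1, -0.84, -0.23, 0, 0, 0, 0, -1, -0.84, -0.23, 0, 0, 0, 0, -1, -0.84, -0.23, 0, 0, 0, 0, -1, -0.84, -0.23, 0, 0, 0, 0, -1, -0.84, -0.23, 0, 0, 0, 0, -1, -0.84, -0.23, 0, 0, 0, 0, -1, 0, 0, 0.3, 0, 0, 0, -1, 0, 0, 0, 0, 0, 0, -1])

```text
time_s: 20.35
position: [0.5338, -0.2998, 0.0719]
eef_rot: [-179.9, -0.1, 80.1]
contact_force: [-0.2, 0.8, -1.4]
finger_gap: 0.0408
```

```bash
python3 - <<'E'
from h import *
s=r.sense();print(s['position'],s['finger_gap'],s['contact_force'],s['eef_rot'])
t=loc(*FO,0,43);rel(*t,23,80,n=1)
im,d=get_image('side');cv2.imwrite('pics/s4.png',cv2.resize(im[200:440,180:480,::-1],None,fx=2.5,fy=2.5))
blobs('side',d,.008,(.42,.64,-.45,-.24))
E
```

```text
[ 0.53379215 -0.29984233  0.07193998] 0.04077277246149245 [-0.15211735  0.79014278 -1.42869315] [-1.79886334e+02 -5.79783429e-02  8.00819673e+01]
n 1 turn z/row 0.018 D [  0.8  -0.9 -48.9] dyaw -0.1
-0.015,0.018,0.979
side px [286. 361.] n 5642 ztop 0.0179 c 533.7 -342.0 mean [ 544.8 -337.9] wh 164.3 183.0 ang 88.7
```

View pics/s4.png

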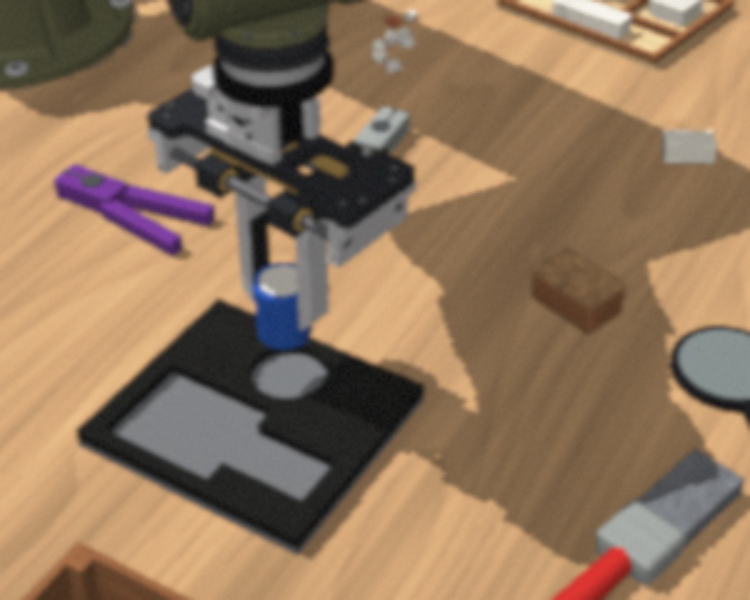

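apply_moves(series=[-0.01, 0.02, 0.5, 0, 0, 0, -1, 0, 0, 0.3, 0, 0, 0, -1, 0, 0, 0.13, 0, 0, 0, -1, 0, 0, 0.03, 0, 0, 0, -1, 0, 0, 0.02, 0, 0, 0, -1])

```text
time_s: 21.02
position: [0.5356, -0.3013, 0.0253]
eef_rot: [179.9, 0.0, 80.1]
contact_force: [-3.8, 3.9, 12.4]
finger_gap: 0.0407
```

apply_moves(series=[0, 0, 0, 0, 0, 0, -1, 0, 0, 0, 0, 0, 0, 0.2, 0, 0, 0, 0, 0, 0, 0.2, 0, 0, -0.5, 0, 0, 0, 0.2, 0, 0, -0.9, 0, 0, 0, 0.2, 0, 0, -0.5, 0, 0, 0, 0.2])

```text
time_s: 21.78
position: [0.5356, -0.3016, 0.1213]
eef_rot: [179.9, 0.1, 80.1]
contact_force: [-0.2, 0.9, -0.4]
finger_gap: 0.0565
```

```bash
python3 - <<'E'
from h import *
s=r.sense();print(s['position'],s['finger_gap'],s['contact_force'],s['eef_rot'])
rel(438,-3.5,90,92.2,n=8)
im,d=get_image('side');cv2.imwrite('pics/s5.png',cv2.resize(im[280:440,180:400,::-1],None,fx=3,fy=3));P=pts('side',d)
blobs('side',d,.03,(.42,.64,-.35,-.24))
print('circle side',pix('side',296.4,350.8,.006))
E
```

```text
[ 0.53559984 -0.30164228  0.12134205] 0.05654174236579019 [-0.19902326  0.92173914 -0.43678269] [1.79868159e+02 5.60045862e-02 8.00865741e+01]
n 8 turn z/row -0.330 D [-97.6 298.1 -31.3] dyaw 12.1
0.692,-0.369,0.078
0.702,-0.350,0.078
0.711,-0.332,0.078
0.719,-0.313,0.078
0.727,-0.294,0.078
0.735,-0.274,0.078
0.742,-0.255,0.078
0.748,-0.235,0.078
side px [294. 338.] n 479 ztop 0.0526 c 538.0 -303.8 mean [ 538.6 -305.2] wh 38.3 45.1 ang 33.4
circle side [ 0.53625004 -0.29661819  0.006     ]
```

apply_moves(series=[0.69, -0.37, 0, 0, 0, -0.33, 0.1, 0.7, -0.35, 0, 0, 0, -0.33, 0.1, 0.71, -0.33, 0, 0, 0, -0.33, 0.1, 0.72, -0.31, 0, 0, 0, -0.33, 0.1, 0.73, -0.29, 0, 0, 0, -0.33, 0.1, 0.74, -0.27, 0.1, 0, 0, -0.33, 0.1, 0.74, -0.26, 0.2, 0, 0, -0.33, 0.1, 0.75, -0.24, 0.2, 0, 0, -0.33, 0.1, 0, 0, 0.1, 0, 0, 0, 0.1])

```text
time_s: 22.95
position: [0.4367, -0.0014, 0.0883]
eef_rot: [-180.0, -0.0, 92.3]
contact_force: [0.4, -0.2, 0.6]
finger_gap: 0.0517
```

```bash
python3 - <<'E'
from h import *
s=r.sense();print(s['position'],s['finger_gap'],s['contact_force'],s['eef_rot'])
rel(438,-3.5,11,92.2,n=1)
im,d=get_image('top');blobs('top',d,.008,(.42,.64,-.45,-.24));blobs('top',d,.03,(.42,.64,-.4,-.24))
cv2.imwrite('pics/t6.png',cv2.resize(im[135:245,430:540,::-1],None,fx=5,fy=5,interpolation=2))
im,d=get_image('side');cv2.imwrite('pics/s6.png',cv2.resize(im[180:400,200:420,::-1],None,fx=2.7,fy=2.7))
E
```

```text
[ 0.43669711 -0.00139     0.08827621] 0.05171326544143227 [ 0.43282226 -0.18282021  0.56206667] [-1.79959335e+02 -1.26692632e-02  9.23495563e+01]
n 1 turn z/row 0.033 D [  1.3  -2.1 -77.3] dyaw -0.1
-0.043,0.024,1.546
top px [477. 188.] n 4113 ztop 0.0172 c 533.6 -344.5 mean [ 536.2 -331.2] wh 161.9 181.3 ang 88.8
top px [468. 185.] n 349 ztop 0.0524 c 536.2 -304.5 mean [ 535.7 -303.9] wh 40.6 40.8 ang 54.8
```

View pics/s6.png

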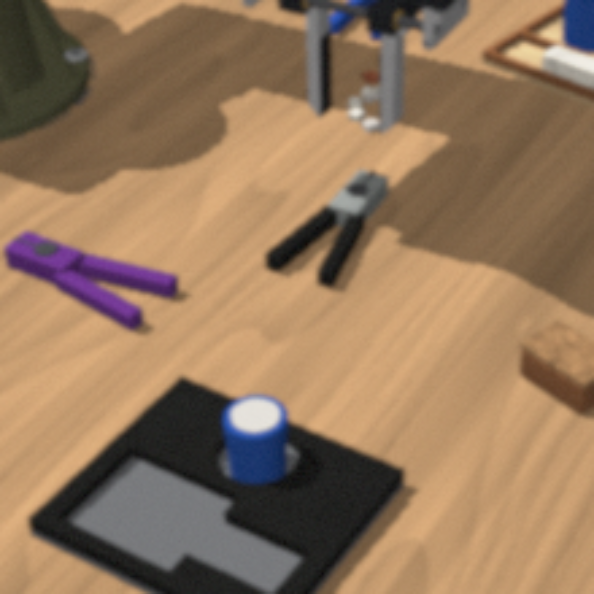

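View pics/t6.png

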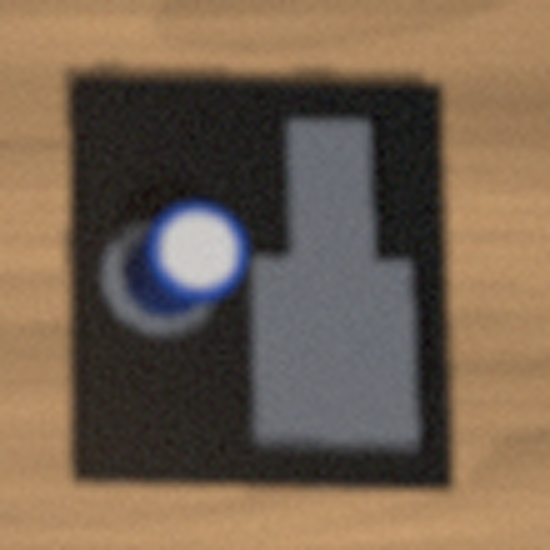

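```bash
python3 - <<'E'
from h import *
g=lambda u,v,z:(pix('top',430+u/5,135+v/5,z)[:2]*1000).round(1)
print('L',g(288,180,.015),'R',g(375,180,.006),'end',g(331,118,.006),'bottom',g(335,443,.015),'step',g(262,257,.015),g(395,257,.015))
print('handle L',g(253,350,.015),'R',g(416,350,.006))
for x,y in((43,-12),(43,-52),(75,-32),(-75,-32),(12,5),(12,-69),(-32,5),(-32,-69)):print(np.round(loc(*FO,x,y),1))
rel(438,-3.5,10.5,92.2,n=1)
E
```

```text
L [ 575.7 -357.3] R [ 578.4 -399. ] end [ 606.8 -380.9] bottom [ 458.8 -372.3] step [ 541.1 -344.4] [ 541.2 -402.3]
handle L [ 499.7 -338.8] R [ 501.8 -413.1]
[ 576.2 -356.7]
[ 575.2 -396.7]
[ 607.7 -377.5]
[ 457.7 -373.9]
[ 545.6 -339. ]
[ 543.8 -413. ]
[ 501.6 -337.9]
[ 499.8 -411.9]
n 1 turn z/row 0.003 D [  0.5  -0.4 -78. ] dyaw -0.0
-0.009,0.010,1.560
```

apply_moves(series=[-0.04, 0.02, 0.8, 0, 0, 0, 0.1, 0, 0, 0.55, 0, 0, 0, 0.1, 0, 0, 0.2, 0, 0, 0, 0.1, 0, 0, 0, 0, 0, 0, 0.1], newtons=45)

```text
time_s: 23.55
position: [0.4388, -0.0054, 0.0115]
eef_rot: [-180.0, -0.0, 92.1]
contact_force: [0.2, 0.3, 0.3]
finger_gap: 0.052
```

apply_moves(series=[0, 0, 0, 0, 0, 0, -1, 0, 0, 0, 0, 0, 0, -1, 0, 0, 0, 0, 0, 0, -1, 0, 0, 0, 0, 0, 0, -1, 0, 0, -0.2, 0, 0, 0, -1, 0, 0, -0.4, 0, 0, 0, -1, 0, 0, -0.4, 0, 0, 0, -1, 0, 0, -0.4, 0, 0, 0, -1, 0, 0, 0, 0, 0, 0, -1])

```text
time_s: 24.68
position: [0.4392, -0.005, 0.0827]
eef_rot: [179.8, 0.0, 92.2]
contact_force: [-0.4, 0.1, -2.1]
finger_gap: 0.0274
```

```bash
python3 - <<'E'
from h import *
s=r.sense();print(s['position'],s['finger_gap'],s['contact_force'],s['eef_rot'],s['ft_torque'])
im,d=get_image('side');cv2.imwrite('pics/s7.png',cv2.resize(im[140:320,220:420,::-1],None,fx=3,fy=3));P=pts('side',d)
print('t');rel(569.7,-377.6,82,-1.4,n=24)
E
```

```text
[ 0.43923929 -0.00498378  0.08271458] 0.027396272980611126 [-0.43515998  0.06378332 -2.11074143] [1.79849215e+02 1.84658391e-02 9.21910192e+01] [-0.02125034  0.04773936 -0.02132403]
t
n 24 turn z/row 0.851 D [ 1.310e+02 -3.727e+02  3.000e-01] dyaw -93.6
-0.315,0.097,-0.000
-0.307,0.118,-0.000
-0.298,0.139,-0.000
-0.288,0.159,-0.000
-0.277,0.178,-0.000
-0.264,0.197,-0.000
-0.250,0.214,-0.000
-0.235,0.231,-0.000
-0.219,0.246,-0.000
-0.201,0.260,-0.000
-0.183,0.273,-0.000
-0.164,0.285,-0.000
-0.144,0.296,-0.000
-0.124,0.305,-0.000
-0.103,0.313,-0.000
-0.081,0.319,-0.000
-0.060,0.324,-0.000
-0.037,0.327,-0.000
-0.015,0.329,-0.000
0.007,0.329,-0.000
0.030,0.328,-0.000
0.052,0.325,-0.000
0.074,0.321,-0.000
0.096,0.315,-0.000
```

View pics/s7.png

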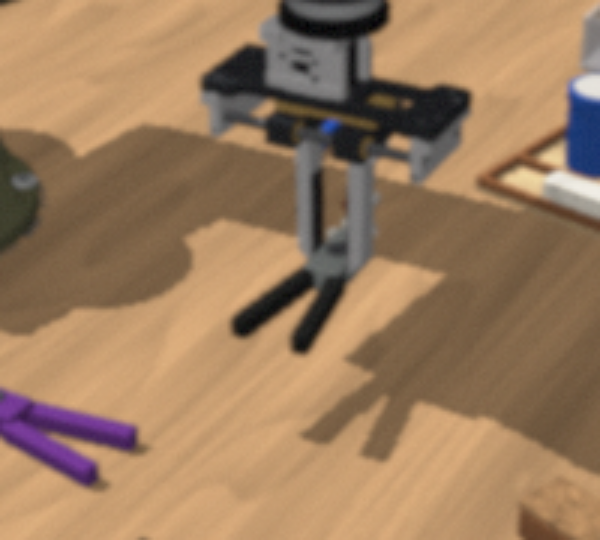

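The nippers are held by the head, handles clear of the table (shadow well separated). Moving to the foam tray with the turn.

apply_moves(series=[-0.32, 0.1, -0.1, 0, 0, 0.85, -1, -0.31, 0.12, -0.1, 0, 0, 0.85, -1, -0.3, 0.14, -0.1, 0, 0, 0.85, -1, -0.29, 0.16, -0.1, 0, 0, 0.85, -1, -0.28, 0.18, 0, 0, 0, 0.85, -1, -0.26, 0.2, 0, 0, 0, 0.85, -1, -0.25, 0.21, 0, 0, 0, 0.85, -1, -0.23, 0.23, 0, 0, 0, 0.85, -1, -0.22, 0.25, 0, 0, 0, 0.85, -1, -0.2, 0.26, 0, 0, 0, 0.85, -1])

```text
time_s: 25.98
position: [0.494, -0.162, 0.1015]
eef_rot: [-180.0, 0.0, 52.9]
contact_force: [0.8, 0.2, -2.6]
finger_gap: 0.0272
```

apply_moves(series=[-0.18, 0.27, 0, 0, 0, 0.85, -1, -0.16, 0.28, 0, 0, 0, 0.85, -1, -0.14, 0.3, 0, 0, 0, 0.85, -1, -0.12, 0.3, 0, 0, 0, 0.85, -1, -0.1, 0.31, 0, 0, 0, 0.85, -1, -0.08, 0.32, 0, 0, 0, 0.85, -1, -0.06, 0.32, 0, 0, 0, 0.85, -1, -0.04, 0.33, 0, 0, 0, 0.85, -1, -0.01, 0.33, 0, 0, 0, 0.85, -1, 0.01, 0.33, 0, 0, 0, 0.85, -1])

```text
time_s: 27.22
position: [0.549, -0.3162, 0.1013]
eef_rot: [-180.0, 0.0, 14.0]
contact_force: [0.2, 0.2, -2.2]
finger_gap: 0.0275
```

apply_moves(series=[0.03, 0.33, 0, 0, 0, 0.85, -1, 0.05, 0.33, 0, 0, 0, 0.85, -1, 0.07, 0.32, 0, 0, 0, 0.85, -1, 0.1, 0.32, 0, 0, 0, 0.85, -1, 0, 0, 0.3, 0, 0, 0, -1, 0, 0, 0.3, 0, 0, 0, -1, 0, 0, 0, 0, 0, 0, -1, 0, 0, 0, 0, 0, 0, -1])

```text
time_s: 28.22
position: [0.5712, -0.3772, 0.0717]
eef_rot: [180.0, -0.0, -1.3]
contact_force: [0.1, 0.2, -1.3]
finger_gap: 0.0275
```

```bash
python3 - <<'E'
from h import *
s=r.sense();print(s['position'],s['finger_gap'],s['contact_force'],s['eef_rot'])
rel(569.7,-377.6,17,-1.4,n=1)
im,d=get_image('side');a=cv2.resize(im[240:440,180:420,::-1],None,fx=3,fy=3);cv2.imwrite('pics/s8.png',a)
P=pts('side',d);m=(P[...,2]>.022)&(P[...,2]<.09)&(P[...,0]>.43)&(P[...,0]<.53)&(P[...,1]<-.335)&(P[...,1]>-.43)&(d>0)
q=P[m]*1000
if len(q)>20:
    print(len(q));
    for lo in range(440,530,15):
        k=q[(q[:,0]>=lo)&(q[:,0]<lo+15)]
        if len(k)>5: print(lo,np.percentile(k[:,2],[10,90]).round(1),k[:,1].min().round(1),k[:,1].max().round(1))
E
```

```text
[ 0.57116651 -0.37718044  0.07167672] 0.02745022638485997 [ 0.09909762  0.17157818 -1.31686559] [ 1.79995603e+02 -8.99829928e-03 -1.28386592e+00]
n 1 turn z/row 0.025 D [ -1.5  -0.4 -54.7] dyaw -0.1
-0.029,0.009,1.094
393
470 [64.6 76.9] -408.5 -393.1
485 [64.4 76.9] -407.0 -390.6
500 [65.7 76.8] -404.0 -388.9
515 [63.8 76.8] -401.3 -367.8
```

View pics/s8.png

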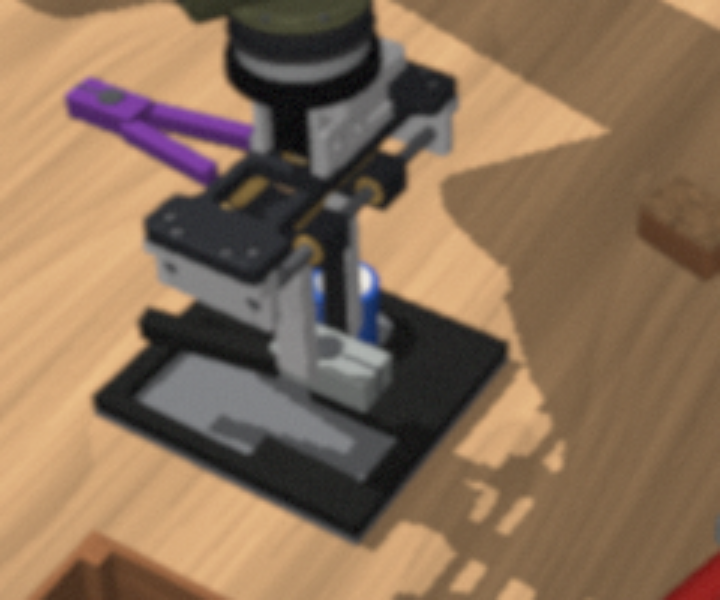

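apply_moves(series=[-0.04, 0.01, 0.4, 0, 0, 0, -1, 0, 0, 0.4, 0, 0, 0, -1, 0, 0, 0.15, 0, 0, 0, -1, 0, 0, 0.07, 0, 0, 0, -1, 0, 0, 0.03, 0, 0, 0, -1, 0, 0, 0, 0, 0, 0, -1])

```text
time_s: 29.02
position: [0.5687, -0.3769, 0.0186]
eef_rot: [-179.9, 0.1, -1.3]
contact_force: [-4.1, 8.1, 4.8]
finger_gap: 0.0274
```

apply_moves(series=[0, 0, 0, 0, 0, 0, -0.06, 0, 0, 0, 0, 0, 0, -0.06, 0, 0, -0.3, 0, 0, 0, -0.06, 0, 0, -0.7, 0, 0, 0, -0.06, 0, 0, -1, 0, 0, 0, -0.06])

```text
time_s: 29.65
position: [0.5686, -0.3777, 0.12]
eef_rot: [-180.0, 0.1, -1.3]
contact_force: [-0.2, -0.0, 0.5]
finger_gap: 0.0443
```

```bash
python3 - <<'E'
from h import *
s=r.sense();print(s['position'],s['finger_gap'],s['contact_force'],s['eef_rot'])
im,d=get_image('side');a=cv2.resize(im[240:440,180:420,::-1],None,fx=3,fy=3);cv2.imwrite('pics/s9.png',a)
P=pts('side',d);m=(P[...,2]>.019)&(P[...,2]<.04)&(P[...,0]>.43)&(P[...,0]<.63)&(P[...,1]<-.34)&(P[...,1]>-.43)&(d>0)
q=P[m]*1000
for lo in range(440,630,15):
        k=q[(q[:,0]>=lo)&(q[:,0]<lo+15)]
        if len(k)>5: print(lo,len(k),np.percentile(k[:,2],[50,90]).round(1),k[:,1].min().round(1),k[:,1].max().round(1))
m=(P[...,2]>.012)&(P[...,2]<.02)&(P[...,0]>.45)&(P[...,0]<.61)&(P[...,1]<-.27)&(P[...,1]>-.42);print('foam top',np.median(P[m][:,2]))
E
```

```text
[ 0.56861635 -0.37770523  0.12000466] 0.0442635274573011 [-0.16288558 -0.02282312  0.4992139 ] [-1.79956309e+02  7.00343092e-02 -1.32470962e+00]
455 12 [22.1 23.3] -401.4 -346.4
470 111 [21.9 23.7] -403.8 -345.4
485 113 [22.4 24.3] -402.7 -346.9
500 111 [22.  23.8] -401.5 -350.7
515 118 [22.1 24. ] -398.5 -352.9
530 110 [22.2 23.7] -397.2 -356.5
545 134 [25.7 27.7] -395.2 -358.7
560 136 [26.6 28.6] -392.9 -363.0
575 140 [26.5 28.6] -393.5 -363.7
590 150 [26.  27.5] -394.6 -345.5
605 21 [22.5 25.9] -395.0 -367.6
foam top 0.015485750434137469
```

View pics/s9.png

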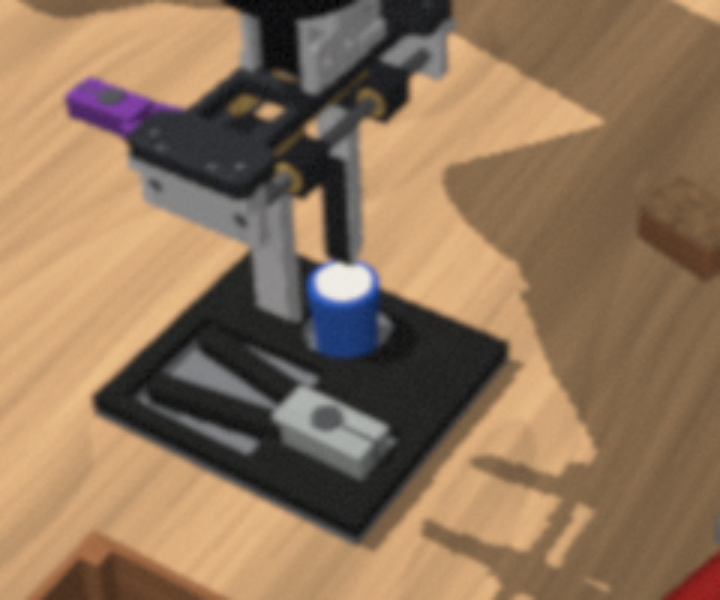

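Nippers lie level in their cutout (handles' top 22 mm, head 26.5 mm: floor 6 mm + 16/20). Backing off for a final overall check.

apply_moves(series=[-0.8, 0, -0.8, 0, 0, 0, 0, -0.9, -0.9, -0.5, 0, 0, 0, 0, -0.9, -0.9, 0, 0, 0, 0, 0, -0.9, -0.9, 0, 0, 0, 0, 0, -0.5, -0.9, 0, 0, 0, 0, 0, 0, -0.9, 0, 0, 0, 0, 0, 0, -0.5, 0, 0, 0, 0, 0, 0, 0, 0, 0, 0, 0, 0])

```text
time_s: 30.7
position: [0.3805, -0.1282, 0.1828]
eef_rot: [180.0, -0.1, -1.2]
contact_force: [-0.2, -0.4, 0.0]
finger_gap: 0.0469
```

```bash
python3 - <<'E'
from h import *
s=r.sense();print(s['position'],s['time_s'],s['contact_force'])
im,d=get_image('top');cv2.imwrite('pics/t10.png',im[:,:,::-1]);blobs('top',d,.008);blobs('top',d,.0195,(.42,.64,-.45,-.24))
print('bolt side',pix('side',288.7,379.3,.026))
im,d=get_image('side');blobs('side',d,.008,(.55,.75,-.2,.15))
E
```

```text
[ 0.38046276 -0.12817306  0.18278519] 30.7 [-0.22391284 -0.39858874  0.04386326]
top px [379. 126.] n 538 ztop 0.0313 c 677.3 -119.6 mean [ 676.8 -119.4] wh 39.5 61.5 ang 70.8
top px [273. 125.] n 226 ztop 0.0209 c 681.7 114.9 mean [681.4 114.6] wh 44.3 23.9 ang 27.8
top px [181. 191.] n 1140 ztop 0.0146 c 525.5 333.9 mean [531.6 316.5] wh 155.7 190.9 ang 79.1
top px [465. 175.] n 1880 ztop 0.0481 c 535.9 -304.2 mean [ 535.3 -303.2] wh 41.2 40.7 ang 80.0
top px [167. 166.] n 387 ztop 0.0255 c 585.9 347.2 mean [585.5 346.8] wh 41.9 40.7 ang 77.2
top px [194. 196.] n 478 ztop 0.0254 c 518.3 285.6 mean [517.8 284.8] wh 25.5 80.3 ang 80.5
top px [152. 205.] n 895 ztop 0.0805 c 491.2 363.4 mean [491.1 362.7] wh 56.4 56.6 ang 64.6
top px [426. 266.] n 27 ztop 0.0164 c 367.8 -218.2 mean [ 366.8 -218.2] wh 15.3 9.5 ang 63.0
top px [171. 311.] n 848 ztop 0.0191 c 266.0 328.4 mean [268.7 330.7] wh 58.1 138.4 ang 14.2
top px [500. 185.] n 712 ztop 0.0269 c 535.6 -383.8 mean [ 548.1 -378.5] wh 57.0 134.3 ang 81.3
top px [468. 186.] n 375 ztop 0.0523 c 536.1 -304.3 mean [ 535.9 -303.8] wh 41.0 40.4 ang 78.4
bolt side [ 0.5738196  -0.37661862  0.026     ]
side px [455. 257.] n 222 ztop 0.0213 c 683.6 115.2 mean [683.4 114.1] wh 44.6 28.3 ang 27.1
side px [411. 314.] n 773 ztop 0.0312 c 677.9 -118.1 mean [ 678.7 -120. ] wh 45.3 63.4 ang 71.6
```

View pics/t10.png

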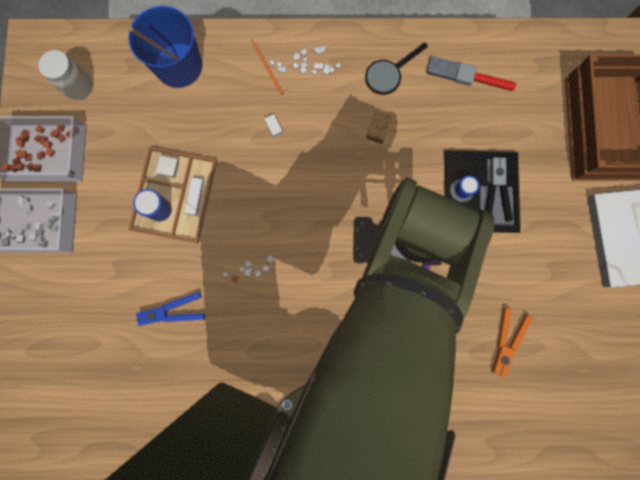

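The top view shows both kits complete. The small tub (467,187) and the nippers, jaws forward (500,185), are in the foam tray. The tub, tile and strip are in the timber tray. The short strip and block have not moved.

```bash
python3 -c "
from h import *
print(r.job_done())"
```

```text
the job is handed in; nothing more can be done
None
```

I made up both kits and handed the job in at about 31 s, of the 128 s allowed. The hand-in reports no verdict.

**Last checks:**
- **Timber tray:** the tile and strip lie flat, tops at about 25.5 mm, and the large tub stands upright, top at about 80 mm. All three are within about 4 mm of their bay centres.
- **Foam tray, nippers:** they lie level on the cutout floor, handle tops at 22 mm and head at 26.5 mm. The bolt is within about 4 mm of its mark. They settled flat when released, so I did not press them down further.
- **Foam tray, small tub:** it stands about 3 mm from its mark, with its top reading 52.4 mm where 51 was expected. Both cameras read tops about 1 mm high, so it should be on the floor.
- **Left alone:** the short strip and block are within 1 mm of where they started.

**Where readings disagreed:** the two camera views differ by 1 to 2.5 mm, notably in the foam tray's y position. Lowering the tile and the small tub gave brief upward forces of about 18 N and 12 N. Lowering the nippers gave about 8 N sideways. The gripper was clear of everything at hand-in.

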